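# Index the pump fixture to its next station and clamp it

### The arm

A 6-joint arm with a two-finger parallel gripper is mounted at the origin on the work surface. World frame = base frame: x ahead of the robot, y to its left, z up, the work surface at z = 0. Lengths are in m, angles in degrees, forces in N, time in s.
With the tool pointing down it reaches from about 0.4 to 0.925 m from the base axis. Payload 3.4 kg.
Tool frame: the origin (TCP) lies between the finger pads; the fingertips stand 22 mm ahead of it and the grasp point (between the pads) lies 3 mm ahead of it; z points along the fingers, y is the line along which they close (so a half turn about z gives the same grasp; the last joint's range is limited). The gripper opens to 85 mm and grips with 20 to 120 N. Pads are 22 mm wide; open, the fingers measure 114 mm over their backs; the gripper's body (76 mm by 85 mm) begins 54 mm behind the grasp point. The pads swing forward as they close: fully open they stand 13 mm farther back than shut.
Start: joints at [67.695, 17.578, 86.31, -0, 76.112, -4.211], TCP at [0.179, 0.547, 0.222] pointing down, gripper open.
Joint ranges: [-179.03, 179.03], [-60, 130.46], [8.19, 133.38], [-81.62, 261.62], [5.75, 156.47], [-153.77, 153.77]. Speed limits (degrees/s): [147.25, 147.25, 180, 180, 180, 180].

### API

Orientations are given as a 3x3 rotation matrix whose columns are the frame's x, y, z axes.
In Python, from plant import bot, viewer gives the robot as it stands.
- The arm moves only by the shell command python3 -m creep 'ROWS' [OPENING] [FORCE]. ROWS is JSON, a list of rows, each an object of numbers: "dx", "dy", "dz": the shift along the tool's x, y, z in m; "rx", "ry", "rz": the turn, a rotation vector about the tool's x, y, z in rad. In form: [{"dx": .., "dy": .., "dz": .., "rx": .., "ry": .., "rz": ..}, ...]. A call has 1 to 8 rows; each row is the pose to reach, as a shift and turn from the pose commanded when the call began, along the tool's axes at that moment; what a row does not reach only later rows make up. A row lasts 1/8 s, in which the tool goes at most 62.5 mm and 10.7 degrees, less where a joint would pass 70% of its speed; a pose out of reach is approached as far as the arm can. A call with a gripper value outside its range is refused whole. OPENING is the closure, from 0 (fully open) to 1 (shut), set as the call begins (- or left out, the last holds). The fingers move at their own pace and stop on an object; FORCE is the grip in N (left out, the last holds). Time passes only in rows, so rows that repeat a pose let the fingers close. It gives the time, the measured TCP pose, the force, the opening and the grip force at its end, in the units of the state.
- bot.read_state(): the state, without advancing time (a new reading comes with each control period).
- viewer.snapshot(name): name is "side" or "top" or "wrist"; returns (picture, depth): 384x512x3 uint8, red, green, blue; 384x512 float32, m along the optical axis (not along the pixel's ray), 0 where there is no reading.
- viewer.camera_params(name): a dict with "camera_matrix" (3x3 intrinsics, pixels), "R" (3x3) and "t" (3): a world point X has camera coordinates R X + t. Camera axes: x right, y down, z forward; pixel columns grow to the right and rows downward; lengths in m; the calibration is good to about 2 mm. The wrist camera is an equidistant fisheye: a pixel r from the principal point sees the ray r / f radians off the axis. A picture is of the moment at which its call begins: read the wrist's pose just before it. camera_params takes no time and is no camera call; for the wrist camera it gives the pose at the moment of the call.
- bot.sign_off(): hands the job in; it is judged then, once.
The state is a dict: "clock": time; "q": joint angles; "dq": joint speeds; "joint_efforts": joint torques, N m; "tool_pos": TCP position; "tool_rot": TCP orientation; "force": force on the tool from outside, world axes, zero at the start; "ft_torque": the same for the moment, N m; "grip_width": opening from 0.0 (shut) to 1.0 (fully open); "gripper_force": force on a finger pad.
Only numpy, scipy, OpenCV 4.12 (cv2) and the standard library are available. Lean on these libraries where they do the work, as an engineer would, in place of code of your own. Each camera call takes 0.05 s, during which the arm holds its last target. There are 200 camera calls.

### The job

The drain-pump fixture on the repair bench is unclamped: take it to its next station. Push the dial round anticlockwise (seen from above) by a hand post until the spring bolt snaps in behind the next ratchet tooth, press the dial firmly back against the bolt without straining it, then swing the clamp lever clockwise all the way to lock the dial seated there. Leave the screw dish on the hub and everything else on the bench where it is.

Things in the scene. Friction and masses are not known exactly. Their poses are not given: they have to be found in the camera images.
- fixture: Grey base of the index fixture, bolted down: a 260 x 260 x 18 mm plate with an ear at either side. Origin on the dial's axis at bench height, z up; at zero yaw its x points away from the robot. The spring bolt stands on its +y side, the clamp lever on its -y side. The dial carries four drain pumps (74 mm across, tops 132 mm above the bench) on a 67 mm radius, four hand posts between them.
- dial (a joint): Angle of the round aluminium dial (223 mm across, top face 60 mm above the bench) about the upright axis through the fixture's origin, in rad, growing anticlockwise from above. 0 is nominally the last station, 1.571 the next. It stays where it is left. Friction takes about 3 N at a post, 8 to 10 N while a tooth's ramp lifts the bolt (from about 1.2 rad on).
- post_far (a point): Steel hand post on the dial, far (+x) side: upright, 14 mm thick, top 130 mm above the bench; the point is on its axis, 115 mm above the bench. It stands on a 98 mm radius, at -45 degrees from the fixture's +x at dial 0, and turns with the dial. The pumps leave 25 mm round it. Four posts, 90 degrees apart.
- next_tooth (a point): Point on the upright radial face of the next ratchet tooth that comes to bear on the bolt: 117 mm from the dial's axis, 54 mm above the bench. The rim has four steel teeth, 90 degrees apart, that stand out 8 mm, each a ramp that ends in such a face. Where it seats must be felt: 12 to 15 N clockwise at a post puts 7 to 10 N on the bolt, which is firm; over 16 N on the bolt strains it.
- bolt (a joint): How far the spring bolt is pushed out, in m: 0 dropped in, about 0.008 on the crest of a tooth. It slides along the fixture's y; a spring of 4 to 6 N pushes it in. Its round nose, 10 mm thick, lets the teeth pass anticlockwise and stops them from coming back. Its guide is slotted and was reset by eye: it drops in, and the tooth seats, within 0.07 rad (8 mm) either side of dial 1.571.
- clamp (a joint): Angle of the black clamp lever, in rad, growing clockwise from above: near 0 off, 1.4 locked at its stop. It turns about the stud at fixture (0, -0.155) m and points at -60 degrees from the fixture's +x at 0, at -140 at 1.4. From 0.8 on a cam presses a shoe on the dial: it stiffens (6 N at the knob), passes a hard point at 1.2 and then stays over.
- clamp_knob (a point): Centre of the 24 mm ball knob at the lever's end, 80 mm from the stud and 90 mm above the bench; the 13 mm lever arm comes to it from the stud side, a little below.
- screw_dish: Small steel dish of screws, 44 mm across and 12 mm high, standing loose on the dial's hub, 64 mm above the bench. Origin under its centre. A bystander.
- bit_case: Purple bit case lying on the bench, 75 x 130 x 30 mm, origin under its centre. A bystander.
- screwdriver: Screwdriver lying on the bench. A bystander.
- wrench: Wrench lying on the bench. A bystander.
- spare_pump: Loose spare drain pump standing on the bench, 88 mm across, 69 mm high, origin under its centre. A bystander.
- bracket: Angled steel bracket lying on the bench, 100 x 32 x 18 mm, origin under its centre. A bystander.
- cleaner_can: Upright can, 56 mm across, 150 mm high, origin under its centre. A bystander.

How it is judged:
By the outcome, as a careful person would: the job done as asked, in the order asked, and still so for the second after the job is handed in, with the robot touching nothing.
It also fails if it takes over 58 s, if anything falls off the work surface, if the arm or the gripper's body presses on something with over 40 N, if the wrist force passes 120 N, or if a joint passes its speed limit or range.

## Working session

There is one attempt and no reset: what is moved stays moved. The work goes in short steps, Python scripts to look and compute and a shell command to move; the robot and the scene stay as the last step left them, time stands still between calls to the robot, and variables do not carry over. Pictures are saved under pics/ and viewed, at most 10 in all, crops included, and the job is handed in when it is done.

```bash
ls; mkdir -p pics; python3 - <<'E'
from plant import bot, viewer
import cv2, numpy as np
s=bot.read_state(); print({k:np.round(v,3).tolist() for k,v in s.items()})
for n in ("top","side"):
    p,d=viewer.snapshot(n); cv2.imwrite(f"pics/{n}0.png",cv2.resize(p[:,:,::-1],(768,576))); np.savez(f"pics/{n}0.npz",p=p,d=d,**viewer.camera_params(n))
    c=viewer.camera_params(n); print(n,c)
E
```

```text
pics
{'clock': 0.0, 'q': [67.696, 17.622, 86.381, -0.0, 76.11, -4.214], 'dq': [-0.039, 0.04, 0.097, -0.034, -0.054, -0.073], 'joint_efforts': [0.0, -45.758, -25.191, 0.0, 0.014, 0.0], 'tool_pos': [0.178, 0.546, 0.221], 'tool_rot': [[-0.951, 0.311, -0.001], [0.311, 0.951, -0.002], [0.0, -0.002, -1.0]], 'force': [0.395, -0.6, -0.516], 'ft_torque': [0.015, 0.044, 0.009], 'gripper_force': 0.0, 'grip_width': 1.001}
top {'camera_matrix': array([[466.4554826 ,   0.        , 251.11451943],
       [  0.        , 466.4554826 , 192.71788459],
       [  0.        ,   0.        ,   1.        ]]), 'R': array([[-0.02075537, -0.99974264,  0.00915834],
       [-0.99200125,  0.01945213, -0.12472021],
       [ 0.12450996, -0.0116737 , -0.99214968]]), 't': array([-0.01525817,  0.55649012,  1.34614273])}
side {'camera_matrix': array([[402.93184725,   0.        , 252.93131972],
       [  0.        , 402.93184725, 187.37713732],
       [  0.        ,   0.        ,   1.        ]]), 'R': array([[-0.98776838, -0.15586337, -0.00449968],
       [-0.1125566 ,  0.73269286, -0.67118715],
       [ 0.10791037, -0.66247097, -0.74127428]]), 't': array([0.52727176, 0.14616455, 1.20291973])}
```

View pics/top0.png

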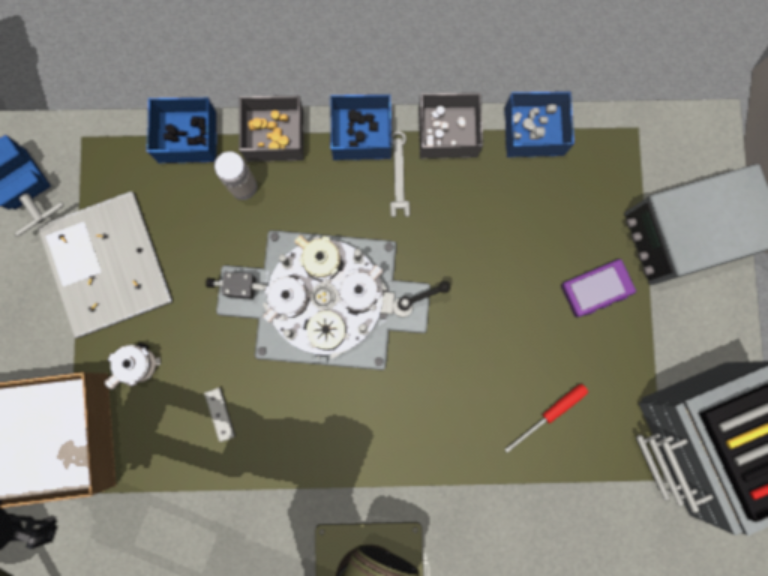

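View pics/side0.png

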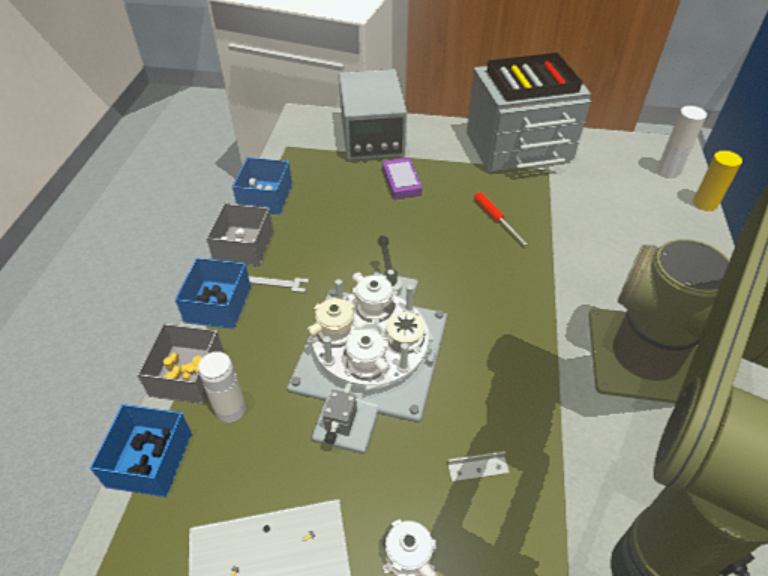

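The top view shows the fixture plate with corners near (268,232), (395,241), (386,367), (257,357) in the 768-wide picture. The bolt is on the left (+y), the clamp lever on the right points to a knob near (445,286), and the wrench lies ahead of the fixture. Next I measure these.

```bash
cat > h.py <<'E'
import numpy as np
def cast(c,uv,z):
    K,R,t=c["camera_matrix"],c["R"],c["t"]
    uv=np.atleast_2d(uv); r=np.c_[uv,np.ones(len(uv))]@np.linalg.inv(K).T@R
    o=-R.T@t; return o+r*((z-o[2])/r[:,2])[:,None]
def cloud(c,d):
    v,u=np.mgrid[:384,:512]; r=np.stack([u,v,np.ones_like(u)],-1)@np.linalg.inv(c["camera_matrix"]).T
    return (r*d[...,None]-c["t"])@c["R"]
E
python3 - <<'E'
from h import *; import cv2
f=np.load("pics/top0.npz"); p,d=f["p"],f["d"]
uv=np.array([(268,232),(395,241),(386,367),(257,357)])/1.5
P=cast(f,uv,.018); print(P.round(3)); print([np.linalg.norm(P[i]-P[i-1]).round(3) for i in range(4)])
C=P.mean(0); e=(P[0]+P[1]-P[2]-P[3]); yaw=np.arctan2(e[1],e[0]); print("C",C.round(4),"yaw",np.degrees(yaw))
X=cloud(f,d)
print("dish/hub depth z",X[int(296/1.5),int(322/1.5)].round(3))
print("knob", cast(f,np.array([(446,286)])/1.5,.09).round(4), X[int(286/1.5),int(446/1.5)].round(3))
c,s=np.cos(yaw),np.sin(yaw); L=(X-[C[0],C[1],0]); lx=L[...,0]*c+L[...,1]*s; ly=-L[...,0]*s+L[...,1]*c
r=np.hypot(lx,ly)
m=((X[...,2]>.095)&(X[...,2]<.15)&(r<.125)&(r>.085)).astype(np.uint8)
n,lab,st,ce=cv2.connectedComponentsWithStats(m)
for i in range(1,n):
    k=lab==i
    if k.sum()>4: print(k.sum(),ce[i].round(1),"r %.3f ang %.1f z %.3f"%(np.median(r[k]),np.degrees(np.arctan2(np.median(ly[k]),np.median(lx[k]))),np.median(X[...,2][k])))
crop=p[140:260,130:310,::-1]; cv2.imwrite("pics/crop.png",cv2.resize(crop,(800,533),interpolation=cv2.INTER_CUBIC))
E
```

```text
[[ 0.678  0.19   0.018]
 [ 0.655 -0.066  0.018]
 [ 0.403 -0.042  0.018]
 [ 0.428  0.212  0.018]]
[np.float64(0.251), np.float64(0.257), np.float64(0.253), np.float64(0.255)]
C [0.5411 0.0736 0.018 ] yaw -5.2077752242480795
dish/hub depth z [0.542 0.081 0.067]
knob [[ 0.5525 -0.1575  0.09  ]] [ 0.553 -0.155  0.102]
173 [209.8 161.8] r 0.096 ang 14.1 z 0.121
29 [238.1 168.8] r 0.095 ang -37.0 z 0.129
30 [189. 172.] r 0.097 ang 53.4 z 0.129
170 [248.9 189.1] r 0.096 ang -75.6 z 0.120
185 [181.6 200.9] r 0.096 ang 104.5 z 0.121
23 [241.8 218. ] r 0.098 ang -127.3 z 0.131
28 [191.6 221.4] r 0.098 ang 143.2 z 0.129
75 [217.4 227.9] r 0.091 ang -173.1 z 0.097
```

View pics/crop.png

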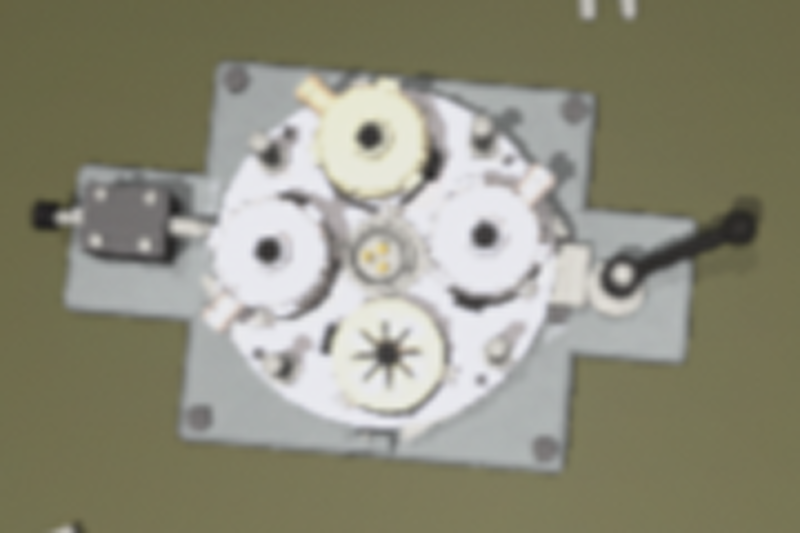

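The crop shows four posts, near (483,135), (270,155), (285,365) and (500,350), with the screw dish at (378,255) and the knob at (742,222). The bolt housing is on the left. I'll refine the dial centre from the posts and set up a helper.

```bash
cat >> h.py <<'E'
def rows(s,targets):
    """targets: list of (x,y,z,yaw of tool y in deg); prints tool-frame rows from the present pose"""
    R=np.array(s["tool_rot"]); p=np.array(s["tool_pos"])
    y0=np.degrees(np.arctan2(R[1,1],R[0,1]))
    for x,y,z,a in targets:
        d=R.T@(np.array([x,y,z])-p); w=-np.radians((a-y0+180)%360-180)
        print('{"dx":%.4f,"dy":%.4f,"dz":%.4f,"rz":%.3f},'%(*d,w))
E
python3 - <<'E'
from h import *; from plant import bot
f=np.load("pics/top0.npz"); X=cloud(f,f["d"])
P=cast(f,[(238.1,168.8),(189,172),(191.6,221.4),(241.8,218)],.129)
print(P.round(4)); C=P.mean(0); D=P-C; print("C",C.round(4),"r",np.hypot(D[:,0],D[:,1]).round(4)); a=np.degrees(np.arctan2(D[:,1],D[:,0])); print(a.round(1),(a-[-45,45,135,-135]).round(1))
m=((X[...,2]>.14)&(X[...,2]<.17)&(X[...,0]>.55)&(X[...,0]<.85)&(X[...,1]>.1)&(X[...,1]<.45)); print("can",np.median(X[m],0).round(3),m.sum())
pm=((f["p"].max(-1)<75)&(X[...,2]>.075)&(X[...,2]<.12)&(X[...,1]<-.12)&(X[...,1]>-.25)&(X[...,0]>.4)&(X[...,0]<.7))
print("knob",X[pm][:,2].round(3)[:5],pm.sum(),np.median(X[pm],0).round(4))
yaw=np.radians(-5.2); st=np.array([C[0]+.155*np.sin(yaw),C[1]-.155*np.cos(yaw)]); print("stud",st.round(4))
k=np.array([.5525,-.1575])-st; print("lever len",np.hypot(*k).round(4),"local ang",(np.degrees(np.arctan2(k[1],k[0]))+5.2).round(1))
E
```

```text
[[0.6118 0.0093 0.129 ]
 [0.6055 0.1454 0.129 ]
 [0.4685 0.1389 0.129 ]
 [0.475  0.0016 0.129 ]]
C [0.5402 0.0738 0.129 ] r [0.0964 0.0969 0.0969 0.0973]
[ -42.    47.7  137.8 -132.1] [3.  2.7 2.8 2.9]
can [0.776 0.241 0.151] 301
knob [0.095 0.098 0.1   0.096 0.101] 88 [ 0.5478 -0.1468  0.0947]
stud [ 0.5261 -0.0806]
lever len 0.0813 local ang -65.9
```

```bash
python3 -m creep '[{"dx":-0.05,"dy":-0.03,"dz":-0.03,"rz":0.1},{"dx":-0.1,"dy":-0.065,"dz":-0.03,"rz":0.2},{"dx":-0.15,"dy":-0.097,"dz":-0.03,"rz":0.3},{"dx":-0.2,"dy":-0.13,"dz":-0.03,"rz":0.42},{"dx":-0.25,"dy":-0.162,"dz":-0.03,"rz":0.42},{"dx":-0.3,"dy":-0.195,"dz":-0.03,"rz":0.42},{"dx":-0.35,"dy":-0.227,"dz":-0.03,"rz":0.42},{"dx":-0.4,"dy":-0.26,"dz":-0.03,"rz":0.42}]' 0.65 40
python3 - <<'E'
from h import *; from plant import bot
s=bot.read_state(); rows(s,[(.612,.009,.25,48)])
E
```

```text
{"dx":-0.5790,"dy":-0.3758,"dz":-0.0284,"rz":0.417},validation failed for argument at $[0]...
```

```bash
python3 -m creep '[{"dx":-0.05,"dy":-0.03,"dz":-0.03,"rx":0,"ry":0,"rz":0.1},{"dx":-0.1,"dy":-0.065,"dz":-0.03,"rx":0,"ry":0,"rz":0.2},{"dx":-0.15,"dy":-0.097,"dz":-0.03,"rx":0,"ry":0,"rz":0.3},{"dx":-0.2,"dy":-0.13,"dz":-0.03,"rx":0,"ry":0,"rz":0.42},{"dx":-0.25,"dy":-0.162,"dz":-0.03,"rx":0,"ry":0,"rz":0.42},{"dx":-0.3,"dy":-0.195,"dz":-0.03,"rx":0,"ry":0,"rz":0.42},{"dx":-0.35,"dy":-0.227,"dz":-0.03,"rx":0,"ry":0,"rz":0.42},{"dx":-0.4,"dy":-0.26,"dz":-0.03,"rx":0,"ry":0,"rz":0.42}]' 0.65 40
python3 - <<'E'
from h import *; from plant import bot
s=bot.read_state(); rows(s,[(.612,.009,.25,48)])
E
```

```text
clock: 1.1
tool_pos: [0.4788, 0.1735, 0.2515]
tool_rot: [[-0.741, 0.671, -0.0], [0.671, 0.741, 0.0], [0.0, -0.0, -1.0]]
force: [0.3, 0.8, 0.2]
grip_width: 0.349
gripper_force: 0.0
{"dx":-0.2091,"dy":-0.0325,"dz":0.0015,"rz":-0.003},
```

```bash
sed -i 's/"dz":%.4f,"rz"/"dz":%.4f,"rx":0,"ry":0,"rz"/' h.py
python3 -m creep '[{"dx":-0.06,"dy":-0.01,"dz":0,"rx":0,"ry":0,"rz":0},{"dx":-0.12,"dy":-0.02,"dz":0,"rx":0,"ry":0,"rz":0},{"dx":-0.18,"dy":-0.03,"dz":0,"rx":0,"ry":0,"rz":0},{"dx":-0.209,"dy":-0.0325,"dz":0.01,"rx":0,"ry":0,"rz":0},{"dx":-0.209,"dy":-0.0325,"dz":0.01,"rx":0,"ry":0,"rz":0}]'
python3 - <<'E'
from h import *; from plant import bot,viewer; import cv2
c=viewer.camera_params("wrist"); s=bot.read_state(); p,d=viewer.snapshot("wrist")
np.savez("pics/w1.npz",p=p,d=d,**c); cv2.imwrite("pics/w1.png",cv2.resize(p[:,:,::-1],(768,576)))
K,R,t=c["camera_matrix"],c["R"],c["t"]; print(K[0,0],(-R.T@t).round(3),s["tool_pos"],s["dq"])
for X in [(.6118,.0093,.13)]:
    v=R@np.array(X)+t; th=np.arctan2(np.hypot(*v[:2]),v[2]); print((K[:2,2]+K[0,0]*th*v[:2]/np.hypot(*v[:2])).round(1))
E
```

```text
clock: 1.72
tool_pos: [0.6113, 0.0094, 0.2397]
tool_rot: [[-0.74, 0.673, -0.003], [0.673, 0.74, 0.0], [0.003, -0.002, -1.0]]
force: [-0.8, 0.1, -0.0]
grip_width: 0.353
gripper_force: 0.0
297.3186396354542 [0.556 0.061 0.392] [0.61125697 0.00943347 0.23966159] [ 2.43555568 -2.0950804   1.64568763  1.28762539  1.5803417   0.61149011]
[254.5 185.6]
```

View pics/w1.png

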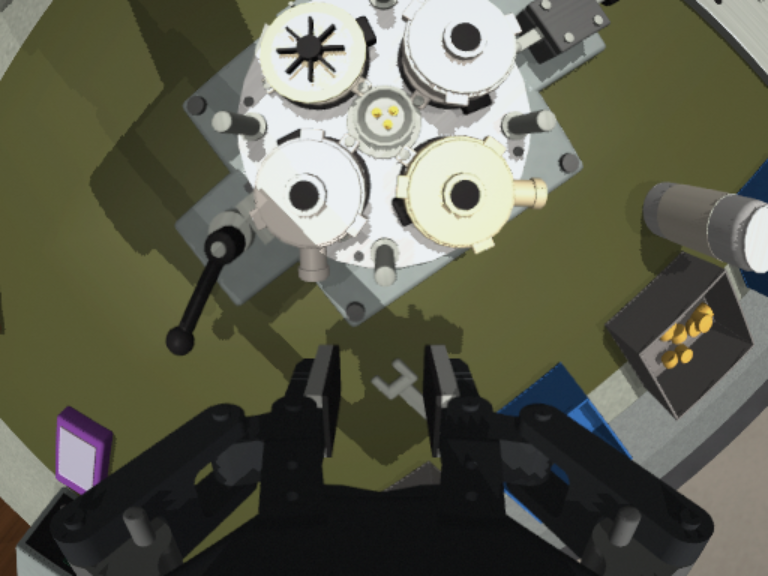

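The wrist view shows the post top at (384,275) of the 768-wide picture, within 2 mm of the predicted spot. The fingers straddle it, and the nearest spout at (313,265) is about 40 mm off. I'll narrow the fingers and go down.

```bash
python3 -m creep '[{"dx":0,"dy":0,"dz":0.03,"rx":0,"ry":0,"rz":0},{"dx":0,"dy":0,"dz":0.06,"rx":0,"ry":0,"rz":0},{"dx":0,"dy":0,"dz":0.085,"rx":0,"ry":0,"rz":0},{"dx":0,"dy":0,"dz":0.105,"rx":0,"ry":0,"rz":0},{"dx":0,"dy":0,"dz":0.118,"rx":0,"ry":0,"rz":0},{"dx":0,"dy":0,"dz":0.118,"rx":0,"ry":0,"rz":0}]' 0.72 40
python3 -m creep '[{"dx":0,"dy":0,"dz":0,"rx":0,"ry":0,"rz":0},{"dx":0,"dy":0,"dz":0,"rx":0,"ry":0,"rz":0},{"dx":0,"dy":0,"dz":0,"rx":0,"ry":0,"rz":0},{"dx":0,"dy":0,"dz":0,"rx":0,"ry":0,"rz":0}]' 0.95 30
python3 - <<'E'
from h import *; from plant import bot
s=bot.read_state(); C=np.array([.5402,.0738]); v=s["tool_pos"][:2]-C; print(np.hypot(*v),np.degrees(np.arctan2(v[1],v[0])), s["ft_torque"])
a0=-42.1
def tg(a): 
    r=np.radians(a); return (C[0]+.098*np.cos(r),C[1]+.098*np.sin(r),.122,a+90)
rows(s,[tg(a0+k*4) for k in range(1,9)])
E
```

```text
clock: 2.52
tool_pos: [0.6098, 0.012, 0.1232]
tool_rot: [[-0.742, 0.67, -0.002], [0.67, 0.742, 0.0], [0.002, -0.001, -1.0]]
force: [-0.1, 0.2, 0.4]
grip_width: 0.28
gripper_force: 0.0
clock: 3.02
tool_pos: [0.6114, 0.0107, 0.1241]
tool_rot: [[-0.741, 0.671, 0.001], [0.671, 0.741, -0.0], [-0.0, 0.0, -1.0]]
force: [0.1, -0.2, -0.6]
grip_width: 0.052
gripper_force: 0.0
0.09513870486952151 -41.556515731967046 [ 0.0028037  -0.04588426  0.0011208 ]
{"dx":-0.0026,"dy":0.0059,"dz":0.0021,"rx":0,"ry":0,"rz":-0.071},
{"dx":-0.0019,"dy":0.0127,"dz":0.0021,"rx":0,"ry":0,"rz":-0.141},
{"dx":-0.0007,"dy":0.0195,"dz":0.0022,"rx":0,"ry":0,"rz":-0.211},
{"dx":0.0010,"dy":0.0261,"dz":0.0022,"rx":0,"ry":0,"rz":-0.281},
{"dx":0.0031,"dy":0.0326,"dz":0.0022,"rx":0,"ry":0,"rz":-0.350},
{"dx":0.0057,"dy":0.0389,"dz":0.0022,"rx":0,"ry":0,"rz":-0.420},
{"dx":0.0087,"dy":0.0451,"dz":0.0022,"rx":0,"ry":0,"rz":-0.490},
{"dx":0.0121,"dy":0.0510,"dz":0.0022,"rx":0,"ry":0,"rz":-0.560},
```

```bash
python3 - <<'E'
from h import *; from plant import bot,viewer; import cv2
c=viewer.camera_params("wrist"); s=bot.read_state(); p,d=viewer.snapshot("wrist")
np.savez("pics/w2.npz",p=p,d=d,**c); cv2.imwrite("pics/w2.png",cv2.resize(p[80:330,120:400,::-1],(672,600)))
K,R,t=c["camera_matrix"],c["R"],c["t"]
for X in [(.6118,.0093,.13),s["tool_pos"],s["tool_pos"]+[0,0,-.02]]:
    v=R@np.array(X)+t; th=np.arctan2(np.hypot(*v[:2]),v[2]); u=(K[:2,2]+K[0,0]*th*v[:2]/np.hypot(*v[:2])); print(u.round(1),((u-[120,80])*2.4).round())
E
```

```text
[252.7 245.4] [319. 397.]
[254.1 238.7] [322. 381.]
[254.  224.5] [322. 347.]
```

View pics/w2.png

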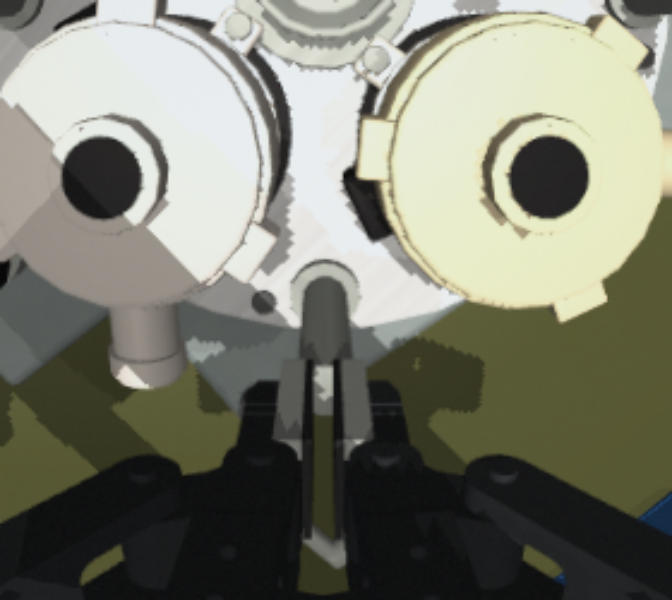

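```bash
python3 - <<'E'
from h import *
f=np.load("pics/w2.npz"); d=f["d"];K,R,t=f["camera_matrix"],f["R"],f["t"]
def pt(u,v):
    a=np.array([u,v])-K[:2,2]; r=np.hypot(*a); th=r/K[0,0]; ray=np.array([*(np.sin(th)*a/max(r,1e-9)),np.cos(th)]); return R.T@(ray/ray[2]*d[v,u]-t)
for v in (205,215,225,232,238,242,246,250,256,262):
    print(v,[(u,pt(u,v).round(3).tolist()) for u in (238,246,250,254,258,263,270)])
E
```

```text
205 [(238, [0.605, -0.0, 0.06]), (246, [0.606, 0.008, 0.073]), (250, [0.605, 0.012, 0.083]), (254, [0.606, 0.015, 0.087]), (258, [0.608, 0.017, 0.087]), (263, [0.612, 0.018, 0.08]), (270, [0.622, 0.018, 0.059])]
215 [(238, [0.612, -0.007, 0.058]), (246, [0.606, 0.009, 0.095]), (250, [0.605, 0.013, 0.102]), (254, [0.606, 0.015, 0.104]), (258, [0.608, 0.017, 0.105]), (263, [0.611, 0.018, 0.101]), (270, [0.628, 0.012, 0.06])]
225 [(238, [0.63, -0.027, 0.018]), (246, [0.605, 0.01, 0.114]), (250, [0.605, 0.013, 0.118]), (254, [0.607, 0.015, 0.12]), (258, [0.608, 0.017, 0.121]), (263, [0.611, 0.018, 0.117]), (270, [0.651, -0.004, 0.018])]
232 [(238, [0.597, 0.013, 0.142]), (246, [0.6, 0.016, 0.14]), (250, [0.601, 0.017, 0.14]), (254, [0.607, 0.015, 0.128]), (258, [0.608, 0.016, 0.128]), (263, [0.606, 0.022, 0.139]), (270, [0.608, 0.025, 0.142])]
238 [(238, [0.597, 0.013, 0.147]), (246, [0.6, 0.016, 0.148]), (250, [0.601, 0.017, 0.148]), (254, [0.609, 0.013, 0.13]), (258, [0.61, 0.015, 0.13]), (263, [0.606, 0.022, 0.147]), (270, [0.608, 0.024, 0.148])]
242 [(238, [0.597, 0.013, 0.152]), (24
[... 322 characters left out ...]
]), (263, [0.606, 0.021, 0.155]), (270, [0.607, 0.024, 0.156])]
250 [(238, [0.598, 0.013, 0.159]), (246, [0.555, 0.062, 0.276]), (250, [0.605, 0.014, 0.15]), (254, [0.615, 0.008, 0.129]), (258, [0.616, 0.009, 0.129]), (263, [0.605, 0.022, 0.159]), (270, [0.607, 0.024, 0.16])]
256 [(238, [0.598, 0.013, 0.164]), (246, [0.6, 0.016, 0.164]), (250, [0.608, 0.011, 0.15]), (254, [0.673, -0.045, -0.001]), (258, [0.676, -0.042, 0.0]), (263, [0.605, 0.022, 0.165]), (270, [0.607, 0.024, 0.165])]
262 [(238, [0.598, 0.014, 0.17]), (246, [0.6, 0.017, 0.17]), (250, [0.609, 0.01, 0.151]), (254, [0.679, -0.051, -0.001]), (258, [0.68, -0.046, 0.002]), (263, [0.605, 0.021, 0.17]), (270, [0.607, 0.024, 0.171])]
```

The wrist depth puts the post top at z≈0.130, as it should be, but the finger ends show at about z≈0.139. The pads closed above the post. I'll check that with the independent side camera before going lower.

```bash
python3 - <<'E'
from h import *; from plant import bot,viewer; import cv2
c=viewer.camera_params("side"); s=bot.read_state(); p,d=viewer.snapshot("side"); print(s["tool_pos"],s["q"])
K,R,t=c["camera_matrix"],c["R"],c["t"]
for X in [(.6118,.0093,.13),s["tool_pos"],s["tool_pos"]+[0,0,-.022]]:
    v=K@(R@np.array(X)+t); u=v[:2]/v[2]; print(u.round(1),((u-[190,130])*5).round())
cv2.imwrite("pics/s2.png",cv2.resize(p[130:250,190:350,::-1],(800,600),interpolation=cv2.INTER_CUBIC))
X=cloud(c,d); m=(p.max(-1)<90)&(np.hypot(X[...,0]-.6114,X[...,1]-.0107)<.045)&(X[...,2]>.09)
print(m.sum(),np.percentile(X[m][:,2],[0,1,2,5,10,20]).round(3))
E
```

```text
[0.61130323 0.01069513 0.12403514] [-2.95488226e+00  2.52692272e+01  8.92262389e+01 -1.10407506e-03
  6.54835635e+01 -5.07862240e+01]
[225.6 186.3] [178. 281.]
[225.8 188. ] [179. 290.]
[226.2 193.1] [181. 315.]
2112 [0.133 0.152 0.166 0.184 0.201 0.24 ]
```

View pics/s2.png

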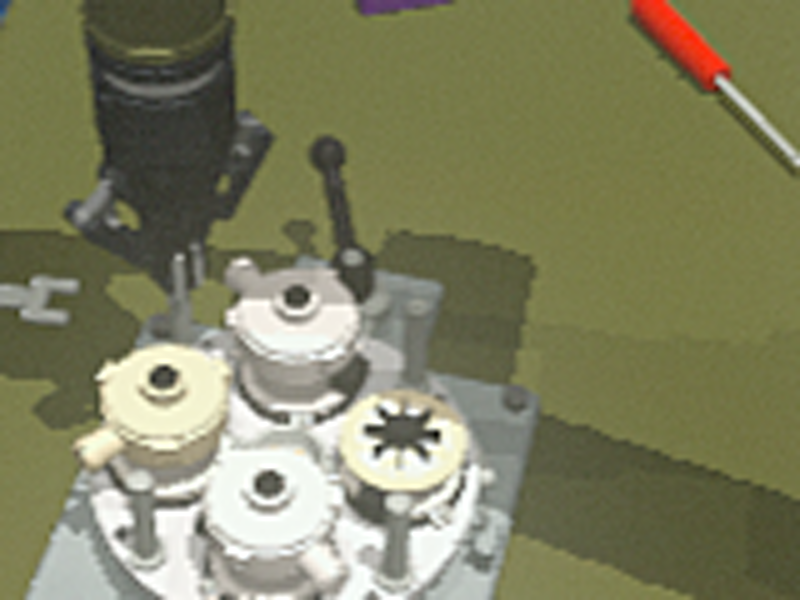

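The side view shows the fingers ending around (182,260), about level with the post's top. Going 30 mm lower is safe either way: the nominal tips would be at 72 mm, above the dial, and the body at 145 mm, above the pumps.

```bash
python3 -m creep '[{"dx":0,"dy":0,"dz":0,"rx":0,"ry":0,"rz":0},{"dx":0,"dy":0,"dz":0,"rx":0,"ry":0,"rz":0},{"dx":0,"dy":0,"dz":0,"rx":0,"ry":0,"rz":0},{"dx":0,"dy":0,"dz":0.004,"rx":0,"ry":0,"rz":0},{"dx":-0.001,"dy":-0.001,"dz":0.008,"rx":0,"ry":0,"rz":0},{"dx":-0.001,"dy":-0.001,"dz":0.012,"rx":0,"ry":0,"rz":0}]' 0.70 30
python3 -m creep '[{"dx":-0.001,"dy":0,"dz":0.005,"rx":0,"ry":0,"rz":0},{"dx":-0.001,"dy":0,"dz":0.01,"rx":0,"ry":0,"rz":0},{"dx":-0.001,"dy":0,"dz":0.015,"rx":0,"ry":0,"rz":0},{"dx":-0.001,"dy":0,"dz":0.018,"rx":0,"ry":0,"rz":0},{"dx":-0.001,"dy":0,"dz":0.018,"rx":0,"ry":0,"rz":0}]'
python3 -m creep '[{"dx":0,"dy":0,"dz":0,"rx":0,"ry":0,"rz":0},{"dx":0,"dy":0,"dz":0,"rx":0,"ry":0,"rz":0},{"dx":0,"dy":0,"dz":0,"rx":0,"ry":0,"rz":0},{"dx":0,"dy":0,"dz":0,"rx":0,"ry":0,"rz":0}]' 0.95 30
```

```text
clock: 3.88
tool_pos: [0.6111, 0.0093, 0.1113]
tool_rot: [[-0.741, 0.671, -0.0], [0.671, 0.741, -0.0], [0.0, -0.0, -1.0]]
force: [-0.4, -0.0, 0.5]
grip_width: 0.298
gripper_force: 0.0
clock: 4.5
tool_pos: [0.6118, 0.0088, 0.0935]
tool_rot: [[-0.741, 0.671, -0.001], [0.671, 0.741, 0.0], [0.001, -0.0, -1.0]]
force: [0.5, -0.4, -0.1]
grip_width: 0.303
gripper_force: 0.0
clock: 5.0
tool_pos: [0.6124, 0.0091, 0.094]
tool_rot: [[-0.741, 0.671, 0.001], [0.671, 0.741, 0.0], [-0.0, 0.001, -1.0]]
force: [1.2, 3.1, -0.6]
grip_width: 0.152
gripper_force: 29.3
```

```bash
cat >> h.py <<'E'
C=np.array([.5402,.0738])
def post():
    from plant import bot
    s=bot.read_state(); v=s["tool_pos"][:2]-C; a=np.arctan2(v[1],v[0]); f=s["force"]; R=s["tool_rot"]
    er=np.array([np.cos(a),np.sin(a)]); et=np.array([-er[1],er[0]])
    print("t %.2f ang %.2f dial %.3f r %.4f Ft %.2f Fr %.2f Mz %.2f yaw %.1f grip %.3f %.0f"%(s["clock"],np.degrees(a),a+np.radians(50.2),np.hypot(*v),f[:2]@et,f[:2]@er,s["ft_torque"][2],np.degrees(np.arctan2(R[1,1],R[0,1])),s["grip_width"],s["gripper_force"]))
    return s
def arc(angs,r=.097,z=.094):
    s=post(); rows(s,[(C[0]+r*np.cos(b),C[1]+r*np.sin(b),z,np.degrees(b)+90) for b in np.radians(angs)])
E
python3 -c "
from h import *
arc([-42.1+4.5*k for k in range(1,9)])"
```

```text
t 5.00 ang -41.87 dial 0.145 r 0.0970 Ft 3.09 Fr -1.17 Mz -0.01 yaw 47.8 grip 0.152 29
{"dx":0.0003,"dy":0.0072,"dz":0.0000,"rx":0,"ry":0,"rz":-0.080},
{"dx":0.0012,"dy":0.0148,"dz":0.0000,"rx":0,"ry":0,"rz":-0.158},
{"dx":0.0027,"dy":0.0222,"dz":0.0000,"rx":0,"ry":0,"rz":-0.237},
{"dx":0.0048,"dy":0.0296,"dz":0.0000,"rx":0,"ry":0,"rz":-0.315},
{"dx":0.0074,"dy":0.0367,"dz":0.0000,"rx":0,"ry":0,"rz":-0.394},
{"dx":0.0106,"dy":0.0436,"dz":0.0000,"rx":0,"ry":0,"rz":-0.472},
{"dx":0.0144,"dy":0.0503,"dz":0.0000,"rx":0,"ry":0,"rz":-0.551},
{"dx":0.0186,"dy":0.0566,"dz":0.0001,"rx":0,"ry":0,"rz":-0.629},
```

```bash
python3 -m creep '[{"dx":0.0003,"dy":0.0074,"dz":0,"rx":0,"ry":0,"rz":-0.08},{"dx":0.0012,"dy":0.015,"dz":0,"rx":0,"ry":0,"rz":-0.158},{"dx":0.0027,"dy":0.0223,"dz":0,"rx":0,"ry":0,"rz":-0.237},{"dx":0.0048,"dy":0.0297,"dz":0,"rx":0,"ry":0,"rz":-0.315},{"dx":0.0074,"dy":0.0368,"dz":0,"rx":0,"ry":0,"rz":-0.394},{"dx":0.0106,"dy":0.0437,"dz":0,"rx":0,"ry":0,"rz":-0.472},{"dx":0.0144,"dy":0.0504,"dz":0,"rx":0,"ry":0,"rz":-0.551},{"dx":0.0186,"dy":0.0567,"dz":0,"rx":0,"ry":0,"rz":-0.629}]' 
python3 -c "
from h import *
arc([-6+4*k for k in range(1,9)])"
```

```text
clock: 6.0
tool_pos: [0.6376, 0.0619, 0.094]
tool_rot: [[-0.995, 0.105, 0.002], [0.105, 0.995, -0.002], [-0.003, -0.002, -1.0]]
force: [3.2, -2.4, -0.9]
grip_width: 0.151
gripper_force: 29.4
t 6.00 ang -6.96 dial 0.755 r 0.0982 Ft -1.98 Fr 3.45 Mz -0.22 yaw 84.0 grip 0.151 29
{"dx":0.0014,"dy":0.0084,"dz":0.0000,"rx":0,"ry":0,"rz":-0.070},
{"dx":0.0021,"dy":0.0151,"dz":0.0000,"rx":0,"ry":0,"rz":-0.140},
{"dx":0.0033,"dy":0.0218,"dz":-0.0000,"rx":0,"ry":0,"rz":-0.210},
{"dx":0.0049,"dy":0.0284,"dz":-0.0000,"rx":0,"ry":0,"rz":-0.279},
{"dx":0.0070,"dy":0.0348,"dz":-0.0001,"rx":0,"ry":0,"rz":-0.349},
{"dx":0.0095,"dy":0.0411,"dz":-0.0001,"rx":0,"ry":0,"rz":-0.419},
{"dx":0.0125,"dy":0.0472,"dz":-0.0001,"rx":0,"ry":0,"rz":-0.489},
{"dx":0.0159,"dy":0.0530,"dz":-0.0001,"rx":0,"ry":0,"rz":-0.559},
```

```bash
python3 -m creep '[{"dx":-0.0004,"dy":0.0068,"dz":0,"rx":0,"ry":0,"rz":-0.07},{"dx":0,"dy":0.0136,"dz":0,"rx":0,"ry":0,"rz":-0.14},{"dx":0.0011,"dy":0.0204,"dz":0,"rx":0,"ry":0,"rz":-0.21},{"dx":0.0028,"dy":0.027,"dz":0,"rx":0,"ry":0,"rz":-0.279},{"dx":0.0049,"dy":0.0335,"dz":0,"rx":0,"ry":0,"rz":-0.349},{"dx":0.0075,"dy":0.0399,"dz":0,"rx":0,"ry":0,"rz":-0.419},{"dx":0.0104,"dy":0.046,"dz":0,"rx":0,"ry":0,"rz":-0.489},{"dx":0.0139,"dy":0.0519,"dz":0,"rx":0,"ry":0,"rz":-0.559}]' 
python3 -c "
from h import *
arc([26+2.5*k for k in range(1,7)],.098)"
```

```text
clock: 7.0
tool_pos: [0.6308, 0.1143, 0.0941]
tool_rot: [[-0.898, -0.439, 0.005], [-0.439, 0.898, -0.004], [-0.003, -0.006, -1.0]]
force: [6.9, -5.9, -4.3]
grip_width: 0.151
gripper_force: 29.4
t 7.00 ang 24.07 dial 1.296 r 0.0993 Ft -8.21 Fr 3.92 Mz -0.16 yaw 116.1 grip 0.151 29
{"dx":0.0013,"dy":0.0076,"dz":0.0000,"rx":0,"ry":0,"rz":-0.043},
{"dx":0.0016,"dy":0.0119,"dz":-0.0000,"rx":0,"ry":0,"rz":-0.086},
{"dx":0.0020,"dy":0.0161,"dz":-0.0000,"rx":0,"ry":0,"rz":-0.130},
{"dx":0.0027,"dy":0.0204,"dz":-0.0001,"rx":0,"ry":0,"rz":-0.174},
{"dx":0.0035,"dy":0.0246,"dz":-0.0001,"rx":0,"ry":0,"rz":-0.217},
{"dx":0.0045,"dy":0.0287,"dz":-0.0001,"rx":0,"ry":0,"rz":-0.261},
```

```bash
python3 -m creep '[{"dx":-0.0002,"dy":0.0043,"dz":0,"rx":0,"ry":0,"rz":-0.043},{"dx":-0.0001,"dy":0.0086,"dz":0,"rx":0,"ry":0,"rz":-0.087},{"dx":0.0003,"dy":0.0129,"dz":0,"rx":0,"ry":0,"rz":-0.131},{"dx":0.001,"dy":0.0172,"dz":0,"rx":0,"ry":0,"rz":-0.174}]' >/dev/null; python3 -c "
from h import *
post()"
python3 -m creep '[{"dx":0.0001,"dy":0.0035,"dz":0,"rx":0,"ry":0,"rz":-0.035},{"dx":0.0002,"dy":0.0069,"dz":0,"rx":0,"ry":0,"rz":-0.07}]' >/dev/null; python3 -c "
from h import *
post()"
```

```text
t 7.50 ang 33.43 dial 1.460 r 0.0996 Ft -3.98 Fr 4.27 Mz -0.13 yaw 125.9 grip 0.151 30
t 7.75 ang 38.73 dial 1.552 r 0.0998 Ft -3.79 Fr 4.27 Mz -0.07 yaw 129.9 grip 0.145 29
```

```bash
for i in 1 2 3 4; do python3 -c "
from h import *
post()"; python3 -m creep '[{"dx":0,"dy":0.0026,"dz":0,"rx":0,"ry":0,"rz":-0.026}]' >/dev/null;  done; python3 -c "
from h import *
post()
from plant import viewer; import cv2
p,d=viewer.snapshot('top'); f=viewer.camera_params('top'); np.savez('pics/top3.npz',p=p,d=d,**f)
cv2.imwrite('pics/top3.png',cv2.resize(p[140:260,130:310,::-1],(800,533),interpolation=cv2.INTER_CUBIC))
"
```

```text
t 7.75 ang 38.73 dial 1.552 r 0.0998 Ft -3.79 Fr 4.27 Mz -0.07 yaw 129.9 grip 0.145 29
t 7.88 ang 40.31 dial 1.580 r 0.0999 Ft -3.66 Fr 4.21 Mz -0.01 yaw 131.4 grip 0.152 29
t 8.00 ang 41.80 dial 1.606 r 0.0999 Ft -3.94 Fr 4.52 Mz 0.03 yaw 132.9 grip 0.149 29
t 8.12 ang 43.28 dial 1.632 r 0.1000 Ft -3.73 Fr 5.12 Mz 0.00 yaw 134.4 grip 0.151 29
t 8.25 ang 44.78 dial 1.658 r 0.1000 Ft -4.43 Fr 4.94 Mz -0.03 yaw 135.9 grip 0.152 29
```

View pics/top3.png

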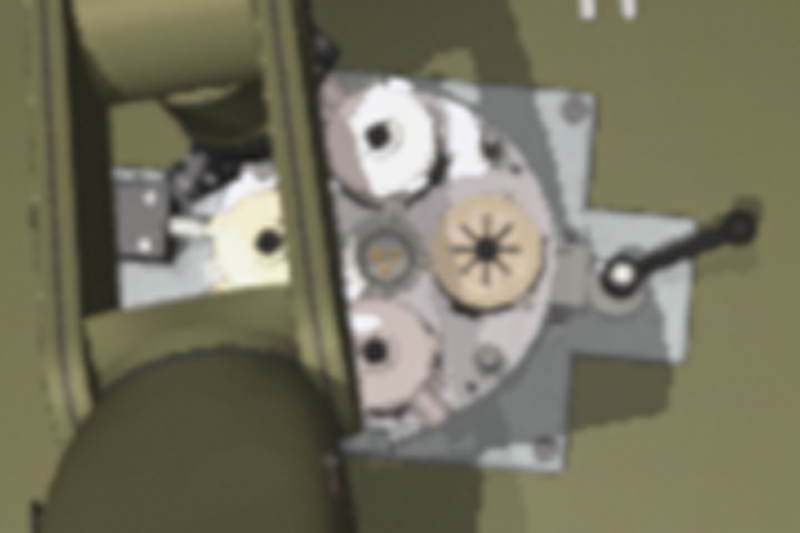

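The top view shows the bolt's rod at (190,228) in line as before, and the dial's friction has dropped back to about 4 N. I'll go slightly further, then ease back clockwise and feel for the bolt.

```bash
cat > f.py <<'E'
from h import *
post()
E
python3 -m creep '[{"dx":-0.0005,"dy":0.0026,"dz":0,"rx":0,"ry":0,"rz":-0.026}]' >/dev/null; python3 f.py
python3 -m creep '[{"dx":0,"dy":-0.002,"dz":0,"rx":0,"ry":0,"rz":0.02},{"dx":0,"dy":-0.0035,"dz":0,"rx":0,"ry":0,"rz":0.035}]' >/dev/null; python3 f.py
for i in 1 2 3; do python3 -m creep '[{"dx":0,"dy":-0.0015,"dz":0,"rx":0,"ry":0,"rz":0.015}]' >/dev/null;python3 f.py; done
```

```text
t 8.43 ang 46.30 dial 1.684 r 0.1001 Ft -4.08 Fr 2.14 Mz 0.04 yaw 137.4 grip 0.149 29
t 8.68 ang 45.52 dial 1.671 r 0.1000 Ft 1.32 Fr 5.25 Mz 0.21 yaw 135.3 grip 0.153 30
t 8.80 ang 44.69 dial 1.656 r 0.1000 Ft 0.80 Fr 5.66 Mz 0.22 yaw 134.4 grip 0.152 30
t 8.93 ang 43.86 dial 1.642 r 0.1000 Ft 1.64 Fr 4.03 Mz 0.19 yaw 133.5 grip 0.150 30
t 9.05 ang 43.00 dial 1.627 r 0.0999 Ft 0.58 Fr 3.72 Mz 0.19 yaw 132.7 grip 0.150 30
```

```bash
sed -i 's|    return s|    print("   eff %.2f"%(f[:2]@et+s["ft_torque"][2]/.098)); return s|' h.py
for i in 1 2 3 4; do python3 -m creep '[{"dx":0,"dy":-0.0015,"dz":0,"rx":0,"ry":0,"rz":0.015}]' >/dev/null;python3 f.py; done
```

```text
t 9.18 ang 42.13 dial 1.611 r 0.0999 Ft 0.90 Fr 5.15 Mz 0.11 yaw 131.8 grip 0.148 30
   eff 2.02
t 9.30 ang 41.25 dial 1.596 r 0.0999 Ft 0.07 Fr 3.71 Mz 0.21 yaw 131.0 grip 0.150 30
   eff 2.17
t 9.43 ang 40.41 dial 1.581 r 0.0998 Ft 1.44 Fr 4.81 Mz 0.17 yaw 130.1 grip 0.150 30
   eff 3.22
t 9.55 ang 39.54 dial 1.566 r 0.0998 Ft 2.30 Fr 5.10 Mz 0.14 yaw 129.2 grip 0.151 30
   eff 3.71
```

```bash
for i in 1 2 3; do python3 -m creep '[{"dx":0,"dy":-0.0015,"dz":0,"rx":0,"ry":0,"rz":0.015}]' >/dev/null;python3 f.py; done
```

```text
t 9.68 ang 38.66 dial 1.551 r 0.0998 Ft 1.55 Fr 4.30 Mz 0.16 yaw 128.4 grip 0.148 30
   eff 3.15
t 9.80 ang 37.78 dial 1.536 r 0.0998 Ft 1.35 Fr 5.48 Mz 0.14 yaw 127.5 grip 0.151 30
   eff 2.75
t 9.93 ang 36.89 dial 1.520 r 0.0997 Ft 1.76 Fr 5.18 Mz 0.16 yaw 126.7 grip 0.151 30
   eff 3.35
```

```bash
for i in 1 2 3; do python3 -m creep '[{"dx":0,"dy":-0.001,"dz":0,"rx":0,"ry":0,"rz":0.01}]' >/dev/null;python3 f.py; done
```

```text
t 10.05 ang 36.25 dial 1.509 r 0.0997 Ft 1.84 Fr 4.74 Mz 0.12 yaw 126.1 grip 0.149 30
   eff 3.03
t 10.18 ang 36.14 dial 1.507 r 0.0997 Ft 5.07 Fr 4.45 Mz 0.19 yaw 125.5 grip 0.149 30
   eff 7.06
t 10.30 ang 36.12 dial 1.507 r 0.0994 Ft 7.34 Fr 4.83 Mz 0.06 yaw 125.0 grip 0.148 30
   eff 7.92
```

The dial stopped hard at about 1.507, inside the expected window, so the bolt is behind the tooth. I'll press up to about 13 N.

```bash
for i in 1 2; do python3 -m creep '[{"dx":0,"dy":-0.0008,"dz":0,"rx":0,"ry":0,"rz":-0.005}]' >/dev/null;python3 f.py; done;  python3 -m creep '[{"dx":0,"dy":0,"dz":0,"rx":0,"ry":0,"rz":0}]' >/dev/null;python3 f.py
```

```text
t 10.43 ang 36.12 dial 1.506 r 0.0994 Ft 9.48 Fr 6.06 Mz 0.02 yaw 125.2 grip 0.151 30
   eff 9.66
t 10.55 ang 36.11 dial 1.506 r 0.0994 Ft 10.76 Fr 4.59 Mz -0.04 yaw 125.5 grip 0.154 30
   eff 10.31
t 10.68 ang 36.12 dial 1.507 r 0.0994 Ft 11.22 Fr 5.08 Mz -0.04 yaw 125.5 grip 0.148 30
   eff 10.81
```

```bash
python3 -m creep '[{"dx":0,"dy":-0.0009,"dz":0,"rx":0,"ry":0,"rz":0},{"dx":0,"dy":-0.0009,"dz":0,"rx":0,"ry":0,"rz":0}]' >/dev/null;python3 f.py;  python3 -m creep '[{"dx":0,"dy":0,"dz":0,"rx":0,"ry":0,"rz":0}]' >/dev/null;python3 f.py
```

```text
t 10.93 ang 36.08 dial 1.506 r 0.0994 Ft 11.64 Fr 5.65 Mz -0.03 yaw 125.5 grip 0.155 30
   eff 11.37
t 11.05 ang 36.10 dial 1.506 r 0.0994 Ft 11.73 Fr 5.74 Mz -0.01 yaw 125.5 grip 0.152 30
   eff 11.62
```

```bash
python3 -m creep '[{"dx":0,"dy":-0.0007,"dz":0,"rx":0,"ry":0,"rz":0},{"dx":0,"dy":-0.0007,"dz":0,"rx":0,"ry":0,"rz":0}]' >/dev/null;python3 f.py;  python3 -m creep '[{"dx":0,"dy":0,"dz":0,"rx":0,"ry":0,"rz":0},{"dx":0,"dy":0,"dz":0,"rx":0,"ry":0,"rz":0}]' >/dev/null;python3 f.py
```

```text
t 11.30 ang 36.08 dial 1.506 r 0.0994 Ft 14.19 Fr 6.90 Mz -0.08 yaw 125.5 grip 0.151 30
   eff 13.34
t 11.55 ang 36.09 dial 1.506 r 0.0994 Ft 13.69 Fr 6.06 Mz -0.04 yaw 125.5 grip 0.153 30
   eff 13.31
```

```bash
python3 -m creep '[{"dx":0,"dy":0.0015,"dz":0,"rx":0,"ry":0,"rz":0},{"dx":0,"dy":0.003,"dz":0,"rx":0,"ry":0,"rz":0},{"dx":0,"dy":0.003,"dz":0,"rx":0,"ry":0,"rz":0}]' >/dev/null;python3 f.py
```

```text
t 11.93 ang 36.13 dial 1.507 r 0.0994 Ft 6.10 Fr 5.01 Mz -0.06 yaw 125.5 grip 0.151 30
   eff 5.52
```

```bash
python3 -m creep '[{"dx":-0.001,"dy":0.0015,"dz":0,"rx":0,"ry":0,"rz":0},{"dx":-0.001,"dy":0.0015,"dz":0,"rx":0,"ry":0,"rz":0}]' >/dev/null;python3 f.py
python3 -m creep '[{"dx":0,"dy":0,"dz":0,"rx":0,"ry":0,"rz":0},{"dx":0,"dy":0,"dz":0,"rx":0,"ry":0,"rz":0},{"dx":0,"dy":0,"dz":0,"rx":0,"ry":0,"rz":0}]' 0.72 >/dev/null;python3 f.py
python3 -m creep '[{"dx":0,"dy":0,"dz":-0.01,"rx":0,"ry":0,"rz":0},{"dx":0,"dy":0,"dz":-0.03,"rx":0,"ry":0,"rz":0},{"dx":0,"dy":0,"dz":-0.05,"rx":0,"ry":0,"rz":0},{"dx":0,"dy":0,"dz":-0.09,"rx":0,"ry":0,"rz":0},{"dx":0,"dy":0,"dz":-0.13,"rx":0,"ry":0,"rz":0},{"dx":0,"dy":0,"dz":-0.13,"rx":0,"ry":0,"rz":0}]'
python3 - <<'E'
from h import *
# clamp knob: lever at local -66 -> world
s=post(); st=np.array([.5261,-.0806]); b=np.radians(-71.1)
k=st+.08*np.array([np.cos(b),np.sin(b)]); print(k)
rows(s,[(k[0],k[1],.2,19)])
E
```

```text
t 12.18 ang 36.16 dial 1.507 r 0.0994 Ft 3.79 Fr 1.36 Mz 0.01 yaw 125.6 grip 0.147 30
   eff 3.86
t 12.55 ang 35.63 dial 1.498 r 0.0994 Ft 0.15 Fr -0.01 Mz 0.07 yaw 125.6 grip 0.279 0
   eff 0.83
clock: 13.3
tool_pos: [0.624, 0.1327, 0.2289]
tool_rot: [[-0.813, -0.582, 0.009], [-0.582, 0.813, 0.001], [-0.008, -0.004, -1.0]]
force: [0.0, -0.6, 0.4]
grip_width: 0.276
gripper_force: 0.0
t 13.30 ang 35.09 dial 1.489 r 0.1024 Ft -0.52 Fr -0.34 Mz -0.01 yaw 125.6 grip 0.276 0
   eff -0.60
[ 0.55201339 -0.15628683]
{"dx":0.2269,"dy":-0.1930,"dz":0.0279,"rx":0,"ry":0,"rz":1.860},
```

```bash
python3 -m creep '[{"dx":0.02,"dy":-0.02,"dz":0,"rx":0,"ry":0,"rz":0.18},{"dx":0.05,"dy":-0.04,"dz":0,"rx":0,"ry":0,"rz":0.36},{"dx":0.08,"dy":-0.06,"dz":0,"rx":0,"ry":0,"rz":0.54},{"dx":0.1,"dy":-0.09,"dz":0,"rx":0,"ry":0,"rz":0.72},{"dx":0.13,"dy":-0.11,"dz":0,"rx":0,"ry":0,"rz":0.9},{"dx":0.16,"dy":-0.14,"dz":0,"rx":0,"ry":0,"rz":1.08},{"dx":0.18,"dy":-0.16,"dz":0,"rx":0,"ry":0,"rz":1.26},{"dx":0.21,"dy":-0.18,"dz":0,"rx":0,"ry":0,"rz":1.44}]' 0.5 40
python3 - <<'E'
from h import *
rows(post(),[(.552,-.1565,.2,19)])
E
```

```text
clock: 14.3
tool_pos: [0.5546, -0.1371, 0.223]
tool_rot: [[-0.679, 0.734, -0.001], [0.734, 0.679, 0.0], [0.001, -0.001, -1.0]]
force: [0.7, -0.5, 0.4]
grip_width: 0.502
gripper_force: 0.0
t 14.30 ang -86.10 dial -0.627 r 0.2114 Ft 0.70 Fr 0.58 Mz -0.00 yaw 42.8 grip 0.502 0
   eff 0.65
{"dx":-0.0125,"dy":-0.0150,"dz":0.0230,"rx":0,"ry":0,"rz":0.415},
```

```bash
python3 -m creep '[{"dx":-0.006,"dy":-0.008,"dz":0.01,"rx":0,"ry":0,"rz":0.18},{"dx":-0.0125,"dy":-0.015,"dz":0.02,"rx":0,"ry":0,"rz":0.36},{"dx":-0.0125,"dy":-0.015,"dz":0.023,"rx":0,"ry":0,"rz":0.415},{"dx":-0.0125,"dy":-0.015,"dz":0.023,"rx":0,"ry":0,"rz":0.415}]'
python3 - <<'E'
from h import *; from plant import bot,viewer; import cv2
c=viewer.camera_params("wrist"); s=bot.read_state(); p,d=viewer.snapshot("wrist")
K,R,t=c["camera_matrix"],c["R"],c["t"]
def pj(X):
    v=R@np.array(X)+t; th=np.arctan2(np.hypot(*v[:2]),v[2]); return K[:2,2]+K[0,0]*th*v[:2]/np.hypot(*v[:2])
print("pred knob",(pj([.5520,-.1565,.09])*1.5).round(1),"stud",(pj([.5261,-.0806,.09])*1.5).round(1))
for dx,dy in((.01,0),(0,.01)): print((pj([.552+dx,-.1565+dy,.09])*1.5).round(1))
cv2.imwrite("pics/w4.png",cv2.resize(p[:,:,::-1],(768,576)))
p,d=viewer.snapshot("top"); np.savez('pics/top4.npz',p=p,d=d,**viewer.camera_params("top"))
E
```

```text
clock: 14.8
tool_pos: [0.5519, -0.1556, 0.1998]
tool_rot: [[-0.331, 0.944, -0.002], [0.944, 0.331, 0.001], [0.001, -0.002, -1.0]]
force: [0.9, 0.0, 0.6]
grip_width: 0.498
gripper_force: 0.0
pred knob [381.9 278.7] stud [383.  145.5]
[397.3 283.9]
[387.3 263.7]
```

View pics/w4.png

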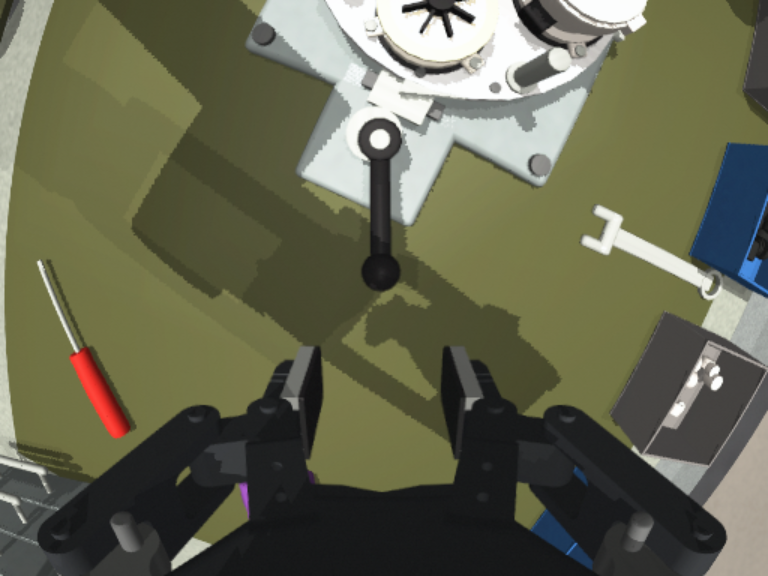

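The knob at (380,271) and the stud at (380,139) are both within about 4 mm of prediction, and the lever lines up with the tool. I'll go down, with the same depth offset as for the post, and grip the knob.

```bash
python3 -m creep '[{"dx":0.002,"dy":-0.0005,"dz":0.04,"rx":0,"ry":0,"rz":0},{"dx":0.002,"dy":-0.0005,"dz":0.075,"rx":0,"ry":0,"rz":0},{"dx":0.002,"dy":-0.0005,"dz":0.1,"rx":0,"ry":0,"rz":0},{"dx":0.002,"dy":-0.0005,"dz":0.12,"rx":0,"ry":0,"rz":0},{"dx":0.002,"dy":-0.0005,"dz":0.138,"rx":0,"ry":0,"rz":0},{"dx":0.002,"dy":-0.0005,"dz":0.138,"rx":0,"ry":0,"rz":0}]'
python3 -m creep '[{"dx":0,"dy":0,"dz":0,"rx":0,"ry":0,"rz":0},{"dx":0,"dy":0,"dz":0,"rx":0,"ry":0,"rz":0},{"dx":0,"dy":0,"dz":0,"rx":0,"ry":0,"rz":0},{"dx":0,"dy":0,"dz":0,"rx":0,"ry":0,"rz":0}]' 0.9 40
python3 - <<'E'
from h import *
f=np.load("pics/top4.npz"); X=cloud(f,f["d"])
import cv2
L=X[...,:2]-C; r=np.hypot(L[...,0],L[...,1])
m=((X[...,2]>.122)&(X[...,2]<.136)&(r<.115)&(r>.085)).astype(np.uint8)
n,lab,st,ce=cv2.connectedComponentsWithStats(m)
for i in range(1,n):
    if 12<st[i,4]<60: P=cast(f,ce[i],.129)[0]-[*C,.129]; a=np.degrees(np.arctan2(P[1],P[0])); print(st[i,4],np.hypot(*P[:2]).round(4),a.round(1),"rel 45+90k:",((a+5.2+45)%90).round(1))
E
```

```text
clock: 15.65
tool_pos: [0.5506, -0.1533, 0.0617]
tool_rot: [[-0.332, 0.943, -0.003], [0.943, 0.332, 0.001], [0.002, -0.002, -1.0]]
force: [0.8, 0.1, 0.4]
grip_width: 0.498
gripper_force: 0.0
clock: 16.15
tool_pos: [0.5521, -0.1542, 0.0637]
tool_rot: [[-0.331, 0.944, 0.001], [0.944, 0.331, -0.001], [-0.001, 0.001, -1.0]]
force: [-1.1, -0.4, 4.1]
grip_width: 0.252
gripper_force: 39.3
23 0.0996 35.0 rel 45+90k: 85.2
19 0.0978 -54.1 rel 45+90k: 86.1
21 0.0973 124.0 rel 45+90k: 84.2
20 0.0963 -144.9 rel 45+90k: 85.3
```

```bash
cat > k.py <<'E'
from h import *; from plant import bot
S=np.array([.5261,-.0806]); s=bot.read_state(); v=s["tool_pos"][:2]-S; a=np.arctan2(v[1],v[0]); er=v/np.hypot(*v); et=np.array([er[1],-er[0]]); f=s["force"]; R=s["tool_rot"]
print("t %.2f clamp %.3f r %.4f Fcw %.2f Fr %.2f Fz %.1f Mz %.2f yaw %.1f (want %.1f) grip %.3f %.0f"%(s["clock"],-a-np.radians(65.2),np.hypot(*v),f[:2]@et,f[:2]@er,f[2],s["ft_torque"][2],np.degrees(np.arctan2(R[1,1],R[0,1])),np.degrees(a)+90,s["grip_width"],s["gripper_force"]))
E
python3 k.py
python3 -m creep '[{"dx":0.0003,"dy":-0.0071,"dz":0,"rx":0,"ry":0,"rz":0.09},{"dx":0.0013,"dy":-0.0141,"dz":0,"rx":0,"ry":0,"rz":0.18},{"dx":0.0029,"dy":-0.0211,"dz":0,"rx":0,"ry":0,"rz":0.27},{"dx":0.0051,"dy":-0.0278,"dz":0,"rx":0,"ry":0,"rz":0.36},{"dx":0.0079,"dy":-0.0344,"dz":0,"rx":0,"ry":0,"rz":0.45},{"dx":0.0112,"dy":-0.0406,"dz":0,"rx":0,"ry":0,"rz":0.54},{"dx":0.0152,"dy":-0.0465,"dz":0,"rx":0,"ry":0,"rz":0.63},{"dx":0.0186,"dy":-0.0509,"dz":0,"rx":0,"ry":0,"rz":0.7}]' >/dev/null; python3 k.py
```

```text
t 16.15 clamp 0.093 r 0.0781 Fcw 1.14 Fr 0.04 Fz 4.1 Mz 0.14 yaw 19.3 (want 19.5) grip 0.252 39
t 17.15 clamp 0.800 r 0.0801 Fcw 1.53 Fr 6.82 Fz 6.4 Mz 0.29 yaw -20.8 (want -21.0) grip 0.249 39
```

```bash
python3 -m creep '[{"dx":-0.001,"dy":-0.0065,"dz":0,"rx":0,"ry":0,"rz":0.08},{"dx":-0.0005,"dy":-0.0129,"dz":0,"rx":0,"ry":0,"rz":0.16},{"dx":0.0008,"dy":-0.0193,"dz":0,"rx":0,"ry":0,"rz":0.24},{"dx":0.0026,"dy":-0.0255,"dz":0,"rx":0,"ry":0,"rz":0.32}]' >/dev/null; python3 k.py
for i in 1 2; do python3 -m creep '[{"dx":0.0001,"dy":-0.004,"dz":0,"rx":0,"ry":0,"rz":0.05},{"dx":0.0004,"dy":-0.008,"dz":0,"rx":0,"ry":0,"rz":0.1}]' >/dev/null; python3 k.py; done
```

```text
t 17.65 clamp 1.116 r 0.0815 Fcw -1.45 Fr 7.31 Fz 5.1 Mz 0.38 yaw -39.2 (want -39.2) grip 0.251 39
t 17.90 clamp 1.217 r 0.0819 Fcw -1.28 Fr 8.09 Fz 5.3 Mz 0.39 yaw -44.8 (want -44.9) grip 0.251 39
t 18.15 clamp 1.316 r 0.0824 Fcw -3.32 Fr 9.58 Fz 6.8 Mz 0.32 yaw -50.5 (want -50.6) grip 0.251 40
```

```bash
for i in 1 2 3; do python3 -m creep '[{"dx":-0.0003,"dy":-0.003,"dz":0,"rx":0,"ry":0,"rz":0.036}]' >/dev/null; python3 k.py; done
```

```text
t 18.27 clamp 1.354 r 0.0825 Fcw -3.30 Fr 7.94 Fz 5.9 Mz 0.24 yaw -52.6 (want -52.8) grip 0.248 40
t 18.40 clamp 1.390 r 0.0827 Fcw -3.17 Fr 8.25 Fz 5.5 Mz 0.26 yaw -54.7 (want -54.9) grip 0.254 40
t 18.52 clamp 1.428 r 0.0828 Fcw -3.46 Fr 7.23 Fz 6.2 Mz 0.22 yaw -56.7 (want -57.0) grip 0.254 40
```

```bash
for i in 1 2 3 4; do python3 -m creep '[{"dx":-0.0002,"dy":-0.002,"dz":0,"rx":0,"ry":0,"rz":0.024}]' >/dev/null; python3 k.py; done
```

```text
t 18.65 clamp 1.453 r 0.0829 Fcw -3.04 Fr 6.87 Fz 5.7 Mz 0.20 yaw -58.1 (want -58.5) grip 0.251 40
t 18.77 clamp 1.467 r 0.0828 Fcw -7.24 Fr 8.09 Fz 2.7 Mz 0.44 yaw -59.4 (want -59.3) grip 0.256 39
t 18.90 clamp 1.468 r 0.0820 Fcw -12.65 Fr 6.85 Fz -1.7 Mz -0.23 yaw -60.8 (want -59.3) grip 0.251 39
t 19.02 clamp 1.470 r 0.0819 Fcw -17.25 Fr 8.51 Fz -4.2 Mz 0.04 yaw -62.2 (want -59.4) grip 0.252 39
```

The lever is at its stop: the force rises while the angle stands still. I'll relax, open the gripper and lift.

```bash
python3 -m creep '[{"dx":0,"dy":0.0025,"dz":0,"rx":0,"ry":0,"rz":-0.03},{"dx":0,"dy":0.005,"dz":0,"rx":0,"ry":0,"rz":-0.045},{"dx":0,"dy":0.005,"dz":0,"rx":0,"ry":0,"rz":-0.045}]' >/dev/null; python3 k.py
python3 -m creep '[{"dx":0,"dy":0,"dz":0,"rx":0,"ry":0,"rz":0},{"dx":0,"dy":0,"dz":0,"rx":0,"ry":0,"rz":0},{"dx":0,"dy":0,"dz":0,"rx":0,"ry":0,"rz":0},{"dx":0,"dy":0,"dz":0,"rx":0,"ry":0,"rz":0}]' 0.5 >/dev/null; python3 k.py
python3 -m creep '[{"dx":0,"dy":0,"dz":-0.02,"rx":0,"ry":0,"rz":0},{"dx":0,"dy":0,"dz":-0.05,"rx":0,"ry":0,"rz":0},{"dx":0,"dy":0,"dz":-0.09,"rx":0,"ry":0,"rz":0},{"dx":0,"dy":0,"dz":-0.14,"rx":0,"ry":0,"rz":0},{"dx":-0.03,"dy":0,"dz":-0.17,"rx":0,"ry":0,"rz":0},{"dx":-0.08,"dy":0,"dz":-0.17,"rx":0,"ry":0,"rz":0},{"dx":-0.12,"dy":0,"dz":-0.17,"rx":0,"ry":0,"rz":0},{"dx":-0.12,"dy":0,"dz":-0.17,"rx":0,"ry":0,"rz":0}]'
python3 - <<'E'
from h import *; from plant import viewer; import cv2
p,d=viewer.snapshot('top'); f=viewer.camera_params('top'); X=cloud(f,d)
cv2.imwrite('pics/top5.png',cv2.resize(p[130:270,110:320,::-1],(800,533),interpolation=cv2.INTER_CUBIC))
L=X[...,:2]-C; r=np.hypot(L[...,0],L[...,1])
m=((X[...,2]>.122)&(X[...,2]<.136)&(r<.115)&(r>.085)).astype(np.uint8)
n,lab,st,ce=cv2.connectedComponentsWithStats(m)
for i in range(1,n):
    if 12<st[i,4]<60: P=cast(f,ce[i],.129)[0]-[*C,.129]; a=np.degrees(np.arctan2(P[1],P[0])); print(st[i,4],np.hypot(*P[:2]).round(4),a.round(1),"dial deg",((a+5.2+45)%90).round(1))
E
```

```text
t 19.40 clamp 1.454 r 0.0819 Fcw -6.47 Fr 3.97 Fz 4.7 Mz -0.44 yaw -59.7 (want -58.5) grip 0.255 40
t 19.90 clamp 1.486 r 0.0826 Fcw 0.48 Fr -0.27 Fz -0.8 Mz 0.02 yaw -59.7 (want -60.3) grip 0.503 0
clock: 20.9
tool_pos: [0.3486, -0.1826, 0.2328]
tool_rot: [[0.865, 0.502, -0.001], [0.502, -0.865, 0.0], [-0.001, -0.001, -1.0]]
force: [0.6, 0.6, 0.0]
grip_width: 0.501
gripper_force: 0.0
20 0.0994 35.2 dial deg 85.4
20 0.0977 -54.3 dial deg 85.9
18 0.0982 124.0 dial deg 84.2
20 0.0964 -144.8 dial deg 85.4
```

View pics/top5.png

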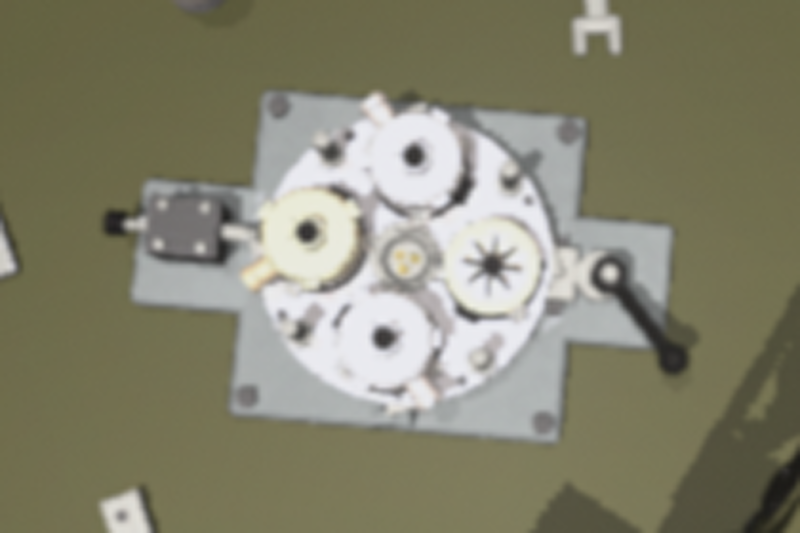

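The picture shows the lever swung back to (672,358), at its stop. The dial reads the same as when it was seated, the dish is still on the hub at (407,260), and the arm is clear. I'm handing in.

```bash
python3 -c "
from plant import bot
print(bot.sign_off())"
```

```text
the job is handed in; nothing more can be done
None
```

The job is handed in at about 21 s: I turned the dial to the next station, pressed it back on the bolt with about 13 N at the post, and swung the clamp lever to its stop. In the last picture the dial had not moved and the dish was still on the hub; the result of the judging was not shown.

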